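# Set up the folding book stand

### The job

Set up the folding book stand on the desk: push its wire prop leg up and over, away from the front, until it comes to rest against its stop. Then nudge the stiff wooden ledge forward along the base, away from the leg's hinge, until its front edge is on the long line, without running past it. Leave the stand where it is and do not disturb the things around it.

Things in the scene. Friction and masses are not known exactly. Their poses are not given: they have to be found in the camera images.
- stand: Folding book stand loose on the desk, about 1 kg: plain grey metal base plate 160 (x) x 124 (y) mm, top at z = 8 mm. Origin: centre of its underside. Its -x edge is the front (towards the reader), +x the rear; z up. Two dark hinge lugs at the rear corners (x 50 to 85, |y| 40 to 60, up to 36 mm high), plate clear between them. One long black line across the plate near the front.
- leg (a joint): Angle of the prop leg (rad), a U-shaped loop of 7 mm steel rod, 97 mm wide, hinged at both ends to the rear lugs. 0 = folded flat forward over the base; grows as the free end rises and swings over to the rear; 1.57 upright; 1.90 = against its stop, leaning back past upright. About 2 N at the cross bar moves it; it stays where it is left.
- leg_hinge (a point): Middle of the leg's hinge axis, 65 mm behind the stand's origin and 17 mm above the desk. The axis runs along the stand's y.
- leg_bar (a point): Centre of the cross bar at the leg's free end, 110 mm from the hinge axis, carrying a black rubber sleeve of 14 mm diameter, 60 mm long along the stand's y. For leg angle a it lies, in the stand's frame, at x = 65 - 110 cos a, z = 17 + 110 sin a (mm).
- ledge (a joint): Travel of the wooden ledge (m) that holds the lower edge of a book: 0 = right back, grows as it slides forward (stand's -x) along two slots; 0.045 = front edge at the middle of the long line; 0.060 = end of its slots. Stiff slide: about 3 N to move it; it stops as soon as it is no longer pushed.
- ledge_front (a point): Middle of the ledge's front face. The ledge is a pale wooden bar 14 (x) x 74 (y) x 20 mm high, lying across the base, its top 28 mm above the desk; this point is 18 mm above the desk.
- ledge_back (a point): Middle of the ledge's rear face (rubber strip), 18 mm above the desk: the face to push on to move it forward. In the stand's frame its x is 17 mm less the ledge's travel.
- line (a point): Middle of the long black line on the base's top, 43 mm in front of the stand's origin, 3 mm wide and 116 mm long, along the stand's y.
- highlighter_a: Yellow highlighter lying loose on the desk beside the stand on its right, 22 x 116 x 17 mm; origin under its centre. Leave it.
- eraser: Blue and white eraser lying loose on the desk beside the stand on its left, 19 x 40 x 13 mm; origin under its centre. Leave it.
- calculator: Pocket calculator, 128 x 78 x 14 mm, lying loose on the desk; origin under its centre. Leave it.
- glasses_case: Black glasses case, 62 x 162 x 40 mm, lying loose on the desk; origin under its centre. Leave it.
- mouse: Black computer mouse, 108 x 59 x 38 mm, loose on the desk; origin under its centre. Leave it.
- glass_apple: Green-blue apple ornament, 80 mm across and 79 mm high, loose on the desk; origin under its centre. Leave it.

How it is judged:
By the outcome, as a careful person would: the job done as asked, in the order asked, and still so for the second after the job is handed in, with the robot touching nothing.
It also fails if it takes over 51 s, if anything falls off the work surface, if the arm or the gripper's body presses on something with over 40 N, if the wrist force passes 120 N, or if a joint passes its speed limit or range.

### The arm

A 6-joint arm with a two-finger parallel gripper is mounted at the origin on a cart in front of the work surface, level with it; the furniture and walls round the work are solid. World frame = base frame: x ahead of the robot, y to its left, z up, the work surface at z = 0. Lengths are in m, angles in degrees, forces in N, time in s.
With the tool pointing down it reaches from about 0.25 to 0.725 m from the base axis. Payload 9.7 kg.
Tool frame: the origin (TCP) lies at the very end of the fingers, on their centre line; the grasp point (between the pads) lies 19 mm behind it; z points along the fingers, y is the direction in which the jaws open and shut (so a half turn about z gives the same grasp; the last joint's range is limited). The gripper opens to 85 mm and grips with 20 to 120 N. Pads are 22 mm wide; open, the fingers measure 114 mm over their backs; the gripper's body (76 mm by 85 mm) begins 54 mm behind the grasp point. The pads swing forward as they close: fully open they stand 13 mm farther back than shut.
Start: joints at [72.708, 4.979, 10.078, 95.1, 0, 90], TCP at [0.163, 0.525, 0.231] pointing down, gripper open.
Joint ranges: [-179.16, 179.16], [-48.56, 103.87], [-65.8, 70.77], [-126.05, 130.52], [-82.76, 87.17], [-180, 180]. Speed limits (degrees/s): [127.2, 127.2, 147.25, 180, 180, 180].

### API

Orientations are given as [roll, pitch, yaw] about the fixed x, y, z axes, in that order (R = Rz(yaw) Ry(pitch) Rx(roll)).
In Python, from workcell import bot gives the robot as it stands. The module is installed in compiled form; this text tells all that it offers.
- The arm moves only by the tool step_arm, never from a script. Its arguments are lists of equal length, an entry for each row: "dr": the turn, a rotation vector about the tool's x, y, z in rad, a list of three; "xyz": the shift along the tool's x, y, z in units of 40 mm (1.0 is 40 mm), a list of three; "gripper": the opening, from 0 (shut) to 1 (fully open). In form: {"dr": [[wx, wy, wz], ...], "xyz": [[x, y, z], ...], "gripper": [gripper, ...]}. A call has exactly 8 rows; each row is the pose to reach, as a shift and turn from the pose commanded when the call began, along the tool's axes at that moment; what a row does not reach only later rows make up. A row lasts 1/10 s, in which the tool goes at most 50 mm and 8.59 degrees, less where a joint would pass 70% of its speed; a pose out of reach is approached as far as the arm can. A call with a gripper value outside its range is refused whole. The fingers move at their own pace and stop on an object; "squeeze" is the grip in N (left out, the last holds). Time passes only in rows, so rows that repeat a pose let the fingers close, or fill a call up. It gives the time, the measured TCP pose, the force and the opening at its end, in the units of the state.
- bot.get_obs(): the state, without advancing time (a new reading comes with each control period).
- bot.camera(name): name is "scene" or "top"; returns a dict with "image" (384x512x3 uint8, red, green, blue), "camera_matrix" (3x3 intrinsics, pixels), "R" (3x3) and "t" (3): a world point X has camera coordinates R X + t. Camera axes: x right, y down, z forward; pixel columns grow to the right and rows downward; lengths in m; the calibration is good to about 2 mm. A picture is of the moment at which its call begins. There is no depth.
- bot.job_done(): hands the job in, once; it reports no verdict.
Trained networks look in a picture, given as the dict that the camera call returned (one of the last four; its "shot" number tells which), for a name from the list of things; names that differ only in an ending like _2 or _b are one class to them, and where a whole thing is asked for, a point or a joint stands for the part that bears it (a point fixed in the world has none). Each returns a list of dicts, best first, with "p" (0 to 1); they miss things now and then, are a little off and sometimes report something else, mostly with a low value. They report only what shows in the picture. A call takes as long as a camera call.
- bot.regions_of(picture, thing): "region" (384x512 bool, what is visible of it) and "box" ([centre column, centre row, width, height] in pixels, round what is visible of it).
The state is a dict: "time": time; "q": joint angles; "qd": joint speeds; "joint_efforts": joint torques, N m; "ee_pos": TCP position; "tcp_rot": TCP orientation; "wrist_force": force on the tool from outside, world axes, zero at the start; "torque": the same for the moment, N m; "opening": finger opening in m.
Only numpy, scipy, OpenCV 4.12 (cv2) and the standard library are available. Lean on these libraries where they do the work, as an engineer would, in place of code of your own. Each camera call takes 0.05 s, during which the arm holds its last target.

## Working session

There is one attempt and no reset: what is moved stays moved. The work goes in short steps, Python scripts to look and compute and a tool call to move; the robot and the scene stay as the last step left them, time stands still between calls to the robot, and variables do not carry over. Pictures are saved under pics/ and viewed, and the job is handed in when it is done.

Besides the shell and the picture viewer there is one more tool, called after "Request:" as name(argument=value, ...) on one line, values as JSON. step_arm: Moves the arm, as the interface text tells. Its arguments: {"type":"object","properties":{"dr":{"type":"array"},"xyz":{"type":"array"},"gripper":{"type":"array"},"squeeze":{"type":"number"}},"required":["dr","xyz","gripper"]}

```bash
mkdir -p pics
cat > h.py <<'E'
import numpy as np,cv2
from workcell import bot
def shot(n,f=None):
    p=bot.camera(n)
    if f: cv2.imwrite('pics/'+f,cv2.cvtColor(p['image'],cv2.COLOR_RGB2BGR))
    return p
def proj(p,X):
    X=np.atleast_2d(X);c=X@np.array(p['R']).T+np.array(p['t']);u=c@np.array(p['camera_matrix']).T
    return u[:,:2]/u[:,2:]
def back(p,uv,z):
    R=np.array(p['R']);t=np.array(p['t']);o=-R.T@t
    d=R.T@np.linalg.inv(p['camera_matrix'])@np.array([uv[0],uv[1],1.])
    return o+d*(z-o[2])/d[2]
E
python3 - <<'E'
from h import *
print(bot.get_obs())
for n in('top','scene'):
    p=shot(n,n+'0.png')
    print(n,-np.array(p['R']).T@p['t'],p['camera_matrix'])
    for th in ['stand','leg','ledge','highlighter_a','eraser','calculator','glasses_case','mouse','glass_apple']:
        for r in bot.regions_of(p,th)[:2]:
            print(th,round(r['p'],2),np.round(r['box'],1),np.round(back(p,r['box'][:2],0.01),3))
E
```

```text
{'time': 0.0, 'q': array([ 7.27074668e+01,  5.01284540e+00,  1.00338781e+01,  9.51007289e+01,
       -8.53437802e-04,  8.99998498e+01]), 'qd': array([-0.05307954, -0.00614748, -0.03044345,  0.02723496, -0.0651208 ,
       -0.04840026]), 'joint_efforts': array([ 1.75344197e-03, -5.20396471e+01,  4.64795065e+01,  1.65233226e-02,
        3.04572359e-05,  9.17871432e-06]), 'ee_pos': array([0.1634206 , 0.52490978, 0.23056118]), 'tcp_rot': array([-1.79920304e+02,  8.53227985e-04,  1.62707618e+02]), 'wrist_force': array([ 0.93432503, -0.42771718, -0.58871075]), 'torque': array([-0.00199366, -0.00332616,  0.03191799]), 'opening': 0.08521287292521112}
top [0.39173681 0.03700218 1.10948685] [[382.31547763   0.         254.86627869]
 [  0.         382.31547763 190.05261102]
 [  0.           0.           1.        ]]
stand 0.73 [274.6 195.8  57.9  67.5] [ 0.516 -0.05   0.01 ]
stand 0.58 [282.6 197.6  38.1  30.9] [ 0.511 -0.073  0.01 ]
leg 0.67 [278.8 190.   39.6  41.2] [ 0.533 -0.062  0.01 ]
highlighter_a 0.66 [312.7 203.   17.6  34. ] [ 0.496 -0.161  0.01 ]
eraser 0.65 [238.8 192.6  12.7   5.1]
[... 531 characters left out ...]
           0.           1.        ]]
stand 0.88 [269.6 218.6  63.9  51.9] [ 0.521 -0.054  0.01 ]
stand 0.63 [278.4 300.   35.4  36.3] [ 0.355 -0.251  0.01 ]
leg 0.79 [273.9 211.8  44.5  31.6] [ 0.548 -0.045  0.01 ]
leg 0.69 [277.  298.6  38.2  36.5] [ 0.355 -0.246  0.01 ]
ledge 0.43 [274.9 210.7  41.9  24.4] [ 0.553 -0.044  0.01 ]
ledge 0.4 [265.4 219.4  12.1  23.6] [ 0.51  -0.047  0.01 ]
highlighter_a 0.86 [291.2 245.4  41.3  21.9] [ 0.499 -0.161  0.01 ]
calculator 0.64 [187.9 141.7  34.9  27.7] [0.55 0.37 0.01]
glasses_case 0.67 [334.4 283.1  34.2  58.1] [ 0.495 -0.319  0.01 ]
mouse 0.9 [277.3 298.   35.2  36.6] [ 0.357 -0.245  0.01 ]
mouse 0.3 [187.6 142.4  36.1  29.4] [0.547 0.368 0.01 ]
```

Run:
```python
import cv2
for n,(u,v) in dict(top=(285,195),scene=(275,220)).items():
    i=cv2.imread(f'pics/{n}0.png')
    cv2.imwrite(f'pics/{n}0c.png',cv2.resize(i[v-50:v+50,u-65:u+65],None,fx=6,fy=6,interpolation=cv2.INTER_CUBIC))
```

```text
(no output)
```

View pics/top0.png

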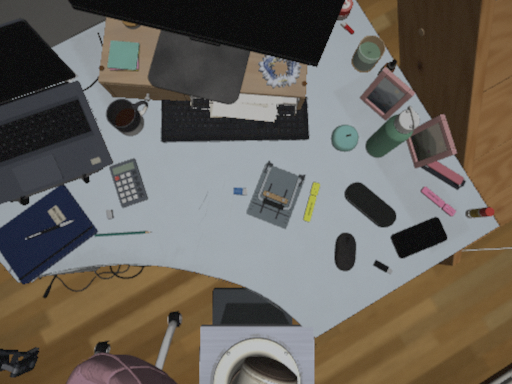

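```bash
ls pics
```

```text
scene0.png
scene0c.png
top0.png
top0c.png
```

View pics/scene0.png

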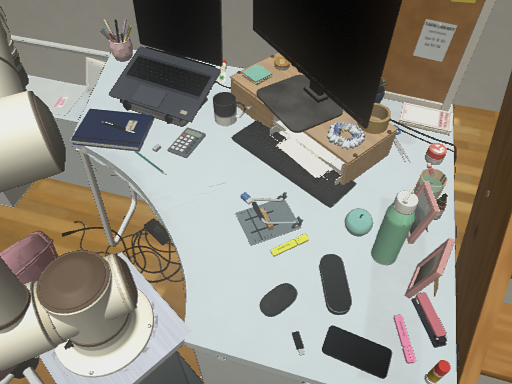

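View pics/top0c.png

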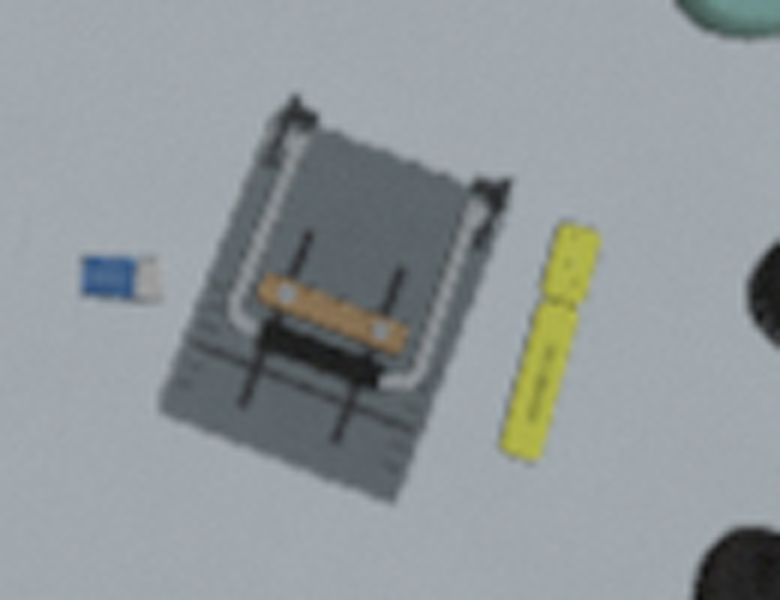

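View pics/scene0c.png

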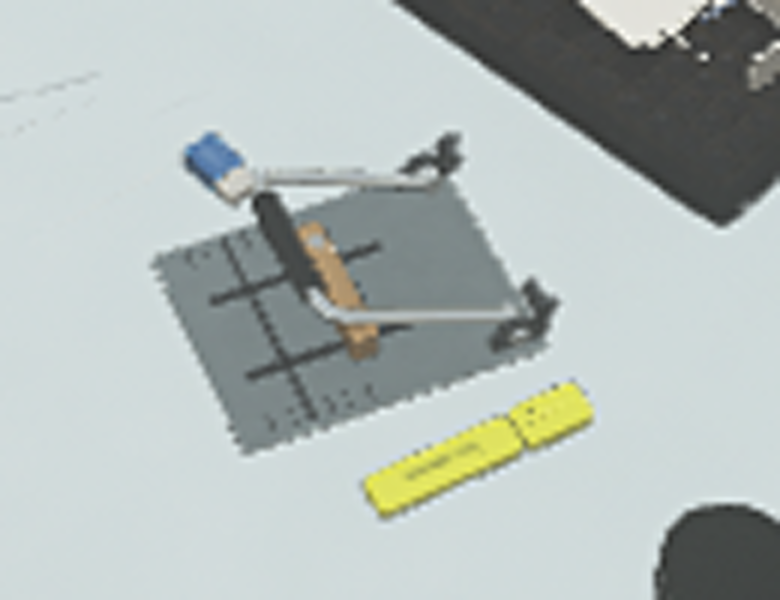

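```bash
cat > fit.py <<'E'
from h import *
from scipy.optimize import least_squares
def W(s,P):
    x,y,th=s; c,n=np.cos(th),np.sin(th); P=np.atleast_2d(P)
    return np.c_[x+c*P[:,0]-n*P[:,1],y+n*P[:,0]+c*P[:,1],P[:,2]]
def bar(a): return [.065-.110*np.cos(a),0,.017+.110*np.sin(a)]
E
cat > f0.py <<'E'
from fit import *
T=shot('top');S=shot('scene')
def cr(q,u0,v0): return (np.array(q)+.5)/6-.5+[u0,v0]
t=cr([(160,408),(395,502),(195,345),(410,427),(322,353)],220,145)
s=cr([(153,262),(245,452),(228,238),(312,415),(288,245)],210,170)
P=[[-.08,.062,.008],[-.08,-.062,.008],[-.043,.058,.008],[-.043,-.058,.008]]
def f(v,sep=False):
    s_,a=v[:3],v[3]; X=W(s_,P+[bar(a)])
    return np.r_[(proj(T,X)-t),(proj(S,X)-s)].ravel()
r=least_squares(f,[.515,-.05,-.4,.5])
print(r.x,np.degrees(r.x[2:])); print(np.round(f(r.x).reshape(-1,2),1))
v=r.x
np.save('pose.npy',v)
for a in np.arange(.2,.9,.1):print(a,proj(S,W(v[:3],[bar(a)])),proj(T,W(v[:3],[bar(a)])))
# overlay
for n,p,u0,v0 in(('top',T,220,145),('scene',S,210,170)):
    im=cv2.resize(cv2.cvtColor(p['image'],cv2.COLOR_RGB2BGR)[v0:v0+100,u0:u0+130],None,fx=6,fy=6,interpolation=cv2.INTER_CUBIC)
    Q=P[:4]+[[.08,.062,.008],[.08,-.062,.008],bar(v[3]),[.065,.0485,.017],[.065,-.0485,.017]]
    Q+=[[.017,y,.028] for y in(-.037,.037)]+[[.003,y,.028] for y in(-.037,.037)]
    for q in proj(p,W(v[:3],Q)):
        c=(q-[u0,v0]+.5)*6-.5; cv2.circle(im,tuple(int(k) for k in c),4,(0,0,255),1)
    cv2.imwrite(f'pics/{n}_ov.png',im)
E
python3 f0.py
```

```text
[ 0.51726375 -0.05223079 -0.37133184  0.47982885] [-21.27574708  27.49216821]
[[-0.9  0.5]
 [-0.1  0.8]
 [-0.7 -0.4]
 [ 0.8  0.8]
 [-0.4  0.5]
 [ 0.3 -1.1]
 [ 0.7 -0.3]
 [-0.2  0.1]
 [ 1.1  0.6]
 [ 0.7 -0.1]]
0.2 [[254.90863791 217.58994204]] [[270.74620033 208.22483915]]
0.30000000000000004 [[255.80375087 215.05762188]] [[271.36495494 207.01597457]]
0.4000000000000001 [[257.05235321 212.4501242 ]] [[272.12546142 205.44124812]]
0.5000000000000001 [[258.64634581 209.79597357]] [[273.02287469 203.50867212]]
0.6000000000000001 [[260.57279191 207.12523884]] [[274.05019278 201.23165171]]
0.7000000000000002 [[262.81387308 204.46910007]] [[275.19820053 198.62920589]]
0.8000000000000003 [[265.34696377 201.85935327]] [[276.45547398 195.72604423]]
```

View pics/top_ov.png

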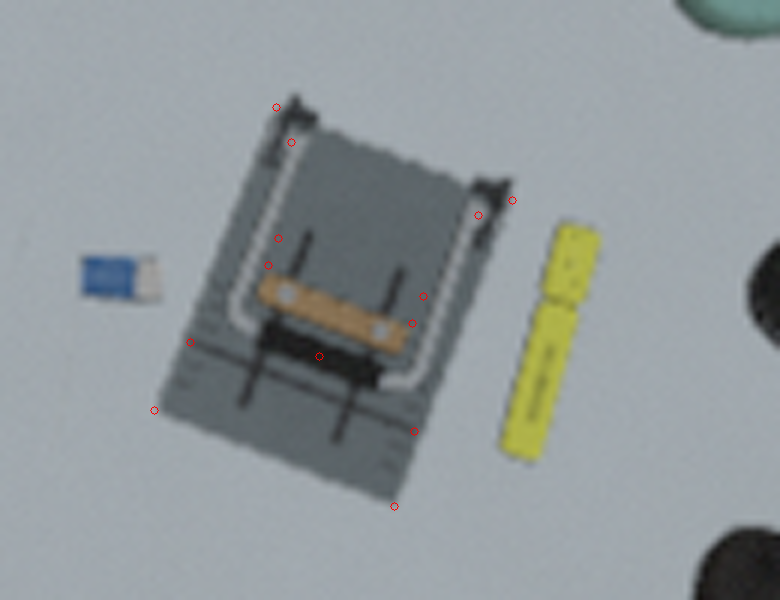

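View pics/scene_ov.png

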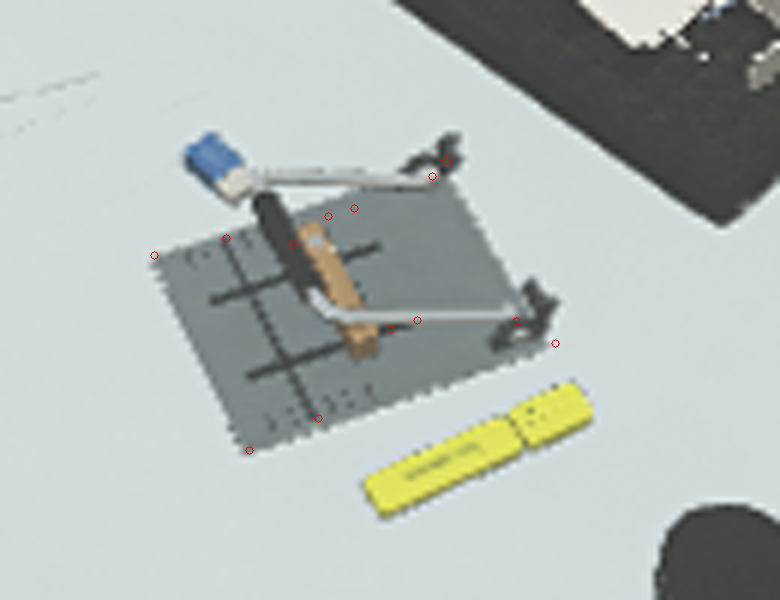

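```bash
cat > plan.py <<'E'
from fit import *
from scipy.spatial.transform import Rotation as Ro
s0=np.load('pose.npy')
def cur():
    o=bot.get_obs(); return np.array(o['ee_pos']),Ro.from_euler('xyz',o['tcp_rot'],degrees=True),o
def tool(phi):  # phi deg below horizontal, tool z=d, tool x=-n-ish (at phi=90 tool x=-stand x), tool y=stand y
    th=s0[2];ex=np.array([np.cos(th),np.sin(th),0]);ey=np.array([-np.sin(th),np.cos(th),0]);ez=np.array([0,0,1.])
    f=np.radians(phi);d=np.cos(f)*ex-np.sin(f)*ez;n=np.sin(f)*ex+np.cos(f)*ez
    return Ro.from_matrix(np.c_[-n,ey,d])
def rows(tg,base=None):
    """tg: list of (x,y,z,phi) in stand frame(m)"""
    p,R,o=cur() if base is None else (*base,None)
    for x,y,z,phi in tg:
        P=W(s0[:3],[[x,y,z]])[0]; D=R.inv().apply(P-p)/.04; w=(R.inv()*tool(phi)).as_rotvec()
        print(np.round(w,3).tolist(),np.round(D,2).tolist(),'  dist',round(.04*np.linalg.norm(D),3))
def legt(a,phi,gap=0,back=0,ins=.015):
    f=np.radians(phi);d=np.array([np.cos(f),-np.sin(f)]);n=np.array([np.sin(f),np.cos(f)]);b=bar(a)
    q=np.array([b[0],b[2]])-n*(.018+gap)+d*(ins-back); return (q[0],0,q[1],phi)
E
python3 - <<'E'
from plan import *
pre=legt(.48,45,.02,.06); print(pre)
rows([(pre[0]-.03,0,.2,90),(pre[0]-.03,0,.2,45),pre])
print(rows([],None))
E
```

```text
(np.float64(-0.0912593043442047), 0, np.float64(0.07274545677786895), 45)
[-0.0, -0.0, 0.07] [-9.71, -10.94, 0.78]   dist 0.586
[0.027, -0.785, 0.066] [-9.71, -10.94, 0.78]   dist 0.586
[0.027, -0.785, 0.066] [-10.46, -10.99, 3.96]   dist 0.627
None
```

Request:
step_arm(dr=[[0,0,0.07],[0,0,0.07],[0,0,0.07],[0,0,0.07],[0,0,0.07],[0,0,0.07],[0,0,0.07],[0,0,0.07]], xyz=[[-1.1,-1.3,0],[-2.2,-2.5,0],[-3.3,-3.7,0],[-4.3,-4.9,0],[-5.3,-6,0],[-6.4,-7.2,0.2],[-7.5,-8.4,0.4],[-8.5,-9.6,0.6]], gripper=[0,0,0,0,0,0,0,0])

```text
time: 1.9
ee_pos: [0.3282, 0.1593, 0.2192]
tcp_rot: [179.9, 0.1, 158.7]
wrist_force: [2.1, 1.6, -0.2]
opening: 0.0
```

Run:
```python
from plan import *
p,R,o=cur();print(p,o['tcp_rot'],o['q'],o['opening'])
pre=legt(.48,45,.02,.06)
rows([(pre[0]-.03,0,.2,90),(pre[0]-.03,0,.2,45),pre])
```

```text
[0.32817596 0.15930126 0.21916433] [1.79936426e+02 5.98132543e-02 1.58729260e+02] [ 2.58930912e+01 -2.05061845e+01 -1.39629386e+01  9.64559593e+01
 -6.36525711e-04  4.71637978e+01] 5.3750370735611825e-06
[0.001, 0.001, 0.0] [-3.29, -3.21, 0.48]   dist 0.185
[0.001, -0.784, -0.0] [-3.29, -3.21, 0.48]   dist 0.185
[0.001, -0.784, -0.0] [-4.04, -3.22, 3.66]   dist 0.253
```

Request:
step_arm(dr=[[0,-0.1,0],[0,-0.2,0],[0,-0.3,0],[0,-0.4,0],[0,-0.5,0],[0,-0.6,0],[0,-0.7,0],[0,-0.784,0]], xyz=[[-0.5,-0.5,0],[-1,-1,0.1],[-1.5,-1.5,0.2],[-2,-2,0.3],[-2.5,-2.5,0.4],[-3.3,-3.21,0.5],[-3.3,-3.21,0.5],[-3.3,-3.21,0.5]], gripper=[0,0,0,0,0,0,0,0])

```text
time: 2.7
ee_pos: [0.4389, 0.0121, 0.2056]
tcp_rot: [-178.0, 43.3, 158.2]
wrist_force: [0.2, 0.4, 0.6]
opening: 0.0003
```

Run:
```python
from plan import *
p,R,o=cur();print(p,o['tcp_rot'],o['q'],o['opening'])
pre=legt(.48,45,.02,.06)
rows([pre,legt(.48,45,.02,0),legt(.48,45,.005,0)])
```

```text
[0.43885325 0.012058   0.20557588] [-178.02929759   43.29156626  158.21224348] [ 19.72995765 -48.50927683 -42.04965757  62.47791556 -28.68568405
  33.36512495] 0.0003450260691093966
[-0.041, -0.03, -0.006] [2.18, -0.7, 2.54]   dist 0.137
[-0.041, -0.03, -0.006] [2.13, -0.64, 4.03]   dist 0.184
[-0.041, -0.03, -0.006] [1.76, -0.64, 4.02]   dist 0.177
```

Run:
```python
from plan import *
for f in(55,60):
  print(legt(.48,f,.02,.05),legt(.48,f,.02,0))
  a=legt(.48,f,.02,.05)
  rows([(a[0]-.01,0,.16,f),a,legt(.48,f,.02,0),legt(.48,f,.005,0)])
```

```text
(np.float64(-0.08377239446098955), 0, np.float64(0.07467012627833808), 55) (np.float64(-0.05509357264343725), 0, np.float64(0.03371252406388849), 55)
[-0.04, 0.145, -0.009] [0.73, -0.76, 0.91]   dist 0.055
[-0.04, 0.145, -0.009] [2.01, -0.69, 2.63]   dist 0.135
[-0.04, 0.145, -0.009] [2.19, -0.64, 3.86]   dist 0.18
[-0.04, 0.145, -0.009] [1.82, -0.64, 3.92]   dist 0.175
(np.float64(-0.08297840684952994), 0, np.float64(0.07910659844201848), 60) (np.float64(-0.057978406849529936), 0, np.float64(0.03580532825279654), 60)
[-0.04, 0.232, -0.011] [0.71, -0.75, 0.92]   dist 0.055
[-0.04, 0.232, -0.011] [1.92, -0.7, 2.56]   dist 0.131
[-0.04, 0.232, -0.011] [2.21, -0.65, 3.78]   dist 0.177
[-0.04, 0.232, -0.011] [1.84, -0.64, 3.86]   dist 0.173
```

Request:
step_arm(dr=[[-0.04,0.1,-0.01],[-0.04,0.15,-0.01],[-0.04,0.15,-0.01],[-0.04,0.15,-0.01],[-0.04,0.15,-0.01],[-0.04,0.15,-0.01],[-0.04,0.15,-0.01],[-0.04,0.15,-0.01]], xyz=[[0.3,-0.3,0.4],[0.7,-0.7,0.9],[1,-0.7,1.3],[1.4,-0.7,1.7],[1.7,-0.7,2.2],[2,-0.7,2.6],[2,-0.7,2.6],[2,-0.7,2.6]], gripper=[0,0,0,0,0,0,0,0])

```text
time: 3.5
ee_pos: [0.4379, -0.0187, 0.0767]
tcp_rot: [180.0, 34.5, 159.2]
wrist_force: [0.3, -0.3, 0.6]
opening: 0.0
```

Run:
```python
from plan import *
p,R,o=cur();print(p,o['tcp_rot'],o['q'],o['opening'])
f=55
rows([legt(.48,f,.02,.05),legt(.48,f,.02,0),legt(.48,f,.005,0)])
shot('scene','s1.png');shot('top','t1.png')
```

```text
[ 0.4379492  -0.01866186  0.07667795] [179.97572267  34.5363636  159.19419506] [  7.66681798 -46.57922772 -52.08612678  53.31002419 -15.65859196
  24.07036646] 3.0269504696964506e-05
[0.005, -0.008, 0.007] [-0.02, -0.06, 0.07]   dist 0.004
[0.005, -0.008, 0.007] [-0.03, -0.07, 1.32]   dist 0.053
[0.005, -0.008, 0.007] [-0.4, -0.07, 1.32]   dist 0.055
```

View pics/s1.png

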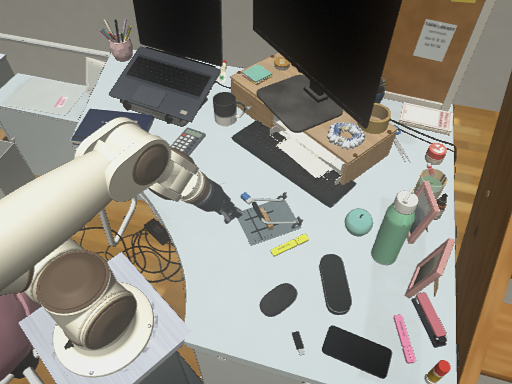

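Request:
step_arm(dr=[[0,0,0.007],[0,0,0.007],[0,0,0.007],[0,0,0.007],[0,0,0.007],[0,0,0.007],[0,0,0.007],[0,0,0.007]], xyz=[[0,-0.07,0.3],[0,-0.07,0.6],[0,-0.07,0.9],[0,-0.07,1.2],[0,-0.07,1.32],[-0.1,-0.07,1.32],[-0.25,-0.07,1.32],[-0.37,-0.07,1.32]], gripper=[0,0,0,0,0,0,0,0])

```text
time: 4.4
ee_pos: [0.4773, -0.0362, 0.0426]
tcp_rot: [179.7, 34.6, 158.7]
wrist_force: [-0.0, 0.2, 0.9]
opening: -0.0001
```

Run:
```python
from plan import *
p,R,o=cur();print(p,o['tcp_rot'],o['wrist_force'])
S=shot('scene');T=shot('top')
im=[]
for p,u,v in((S,265,215),(T,275,195)):
    i=cv2.cvtColor(p['image'],cv2.COLOR_RGB2BGR)[v-45:v+45,u-33:u+33];im.append(cv2.resize(i,None,fx=6,fy=6,interpolation=cv2.INTER_CUBIC))
cv2.imwrite('pics/c2.png',np.hstack(im))
A=np.linspace(.48,1.2,8)
rows([legt(a,55+40*(a-.48)/1.42) for a in A])
```

```text
[ 0.47728474 -0.03620304  0.0425816 ] [179.65633599  34.61772393 158.69979386] [-0.02839077  0.20013683  0.93158723]
[0.006, -0.007, -0.001] [-0.13, -0.01, 0.01]   dist 0.005
[0.006, 0.044, -0.0] [-0.36, -0.01, -0.14]   dist 0.016
[0.006, 0.095, -0.0] [-0.61, -0.01, -0.25]   dist 0.027
[0.006, 0.145, -0.0] [-0.87, -0.01, -0.34]   dist 0.038
[0.006, 0.196, -0.0] [-1.14, -0.01, -0.4]   dist 0.048
[0.006, 0.246, 0.0] [-1.41, -0.01, -0.44]   dist 0.059
[0.006, 0.297, 0.0] [-1.68, -0.01, -0.44]   dist 0.069
[0.006, 0.347, 0.0] [-1.94, -0.01, -0.42]   dist 0.08
```

View pics/c2.png

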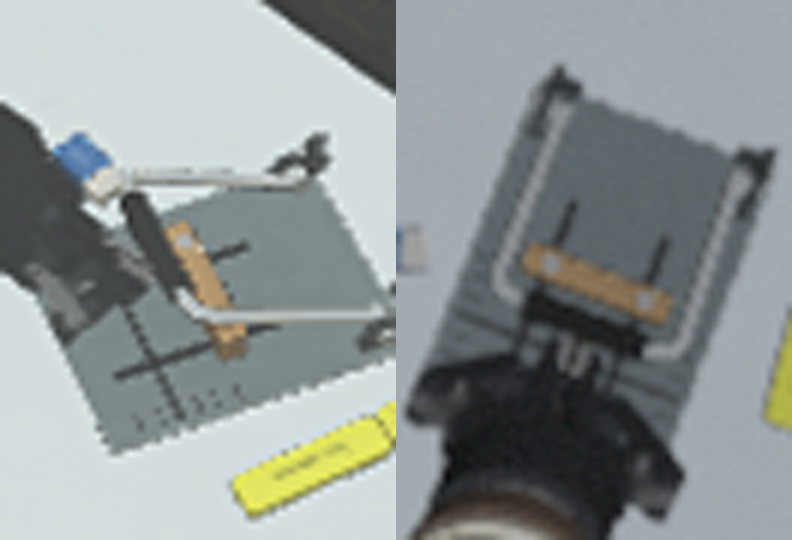

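Request:
step_arm(dr=[[0,0,0],[0,0.02,0],[0,0.04,0],[0,0.07,0],[0,0.095,0],[0,0.12,0],[0,0.145,0],[0,0.145,0]], xyz=[[-0.07,0,0],[-0.13,0,0],[-0.25,0,-0.07],[-0.36,0,-0.14],[-0.48,0,-0.2],[-0.61,0,-0.25],[-0.74,0,-0.3],[-0.87,0,-0.34]], gripper=[0,0,0,0,0,0,0,0])

```text
time: 5.3
ee_pos: [0.4963, -0.044, 0.0722]
tcp_rot: [179.7, 26.1, 158.8]
wrist_force: [-2.7, 1.4, 0.4]
opening: -0.0
```

Run:
```python
from plan import *
p,R,o=cur();print(p,o['tcp_rot'],o['wrist_force'])
S=shot('scene');T=shot('top')
im=[]
for p,u,v in((S,265,215),(T,275,195)):
    i=cv2.cvtColor(p['image'],cv2.COLOR_RGB2BGR)[v-45:v+45,u-33:u+33];im.append(cv2.resize(i,None,fx=6,fy=6,interpolation=cv2.INTER_CUBIC))
cv2.imwrite('pics/c3.png',np.hstack(im))
A=np.linspace(.8,1.8,11)
rows([legt(a,55+40*(a-.48)/1.42) for a in A])
```

```text
[ 0.4962662  -0.04398955  0.0722477 ] [179.72835563  26.11686472 158.75972054] [-2.67973124  1.38381878  0.3712806 ]
[0.005, 0.005, 0.0] [-0.04, -0.0, -0.03]   dist 0.002
[0.005, 0.054, 0.0] [-0.29, -0.0, -0.13]   dist 0.013
[0.005, 0.103, 0.001] [-0.55, -0.0, -0.2]   dist 0.023
[0.005, 0.152, 0.001] [-0.81, -0.0, -0.24]   dist 0.034
[0.005, 0.201, 0.001] [-1.07, -0.0, -0.25]   dist 0.044
[0.005, 0.251, 0.001] [-1.33, -0.0, -0.24]   dist 0.054
[0.005, 0.3, 0.001] [-1.58, -0.0, -0.2]   dist 0.064
[0.005, 0.349, 0.001] [-1.83, -0.0, -0.14]   dist 0.073
[0.005, 0.398, 0.001] [-2.07, -0.0, -0.05]   dist 0.083
[0.005, 0.447, 0.001] [-2.3, -0.0, 0.06]   dist 0.092
[0.005, 0.496, 0.001] [-2.51, -0.0, 0.2]   dist 0.101
```

View pics/c3.png

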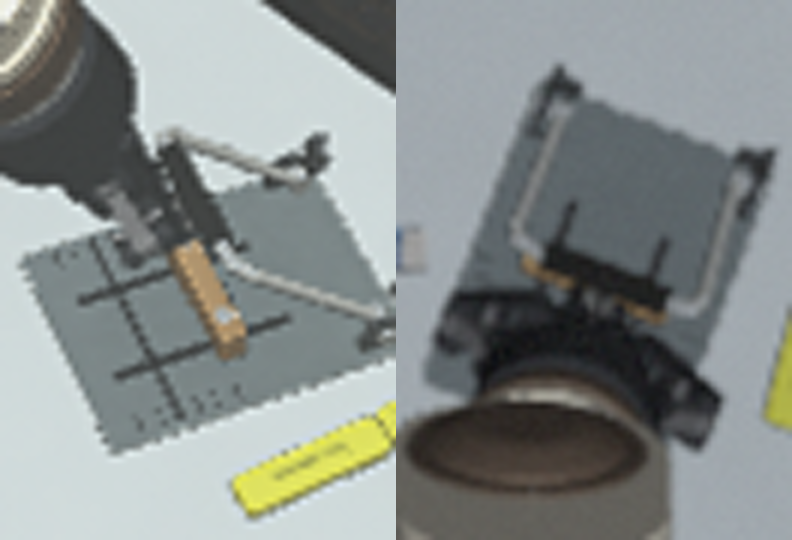

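Request:
step_arm(dr=[[0,0.03,0],[0,0.08,0],[0,0.13,0],[0,0.175,0],[0,0.225,0],[0,0.275,0],[0,0.325,0],[0,0.35,0]], xyz=[[-0.16,0,-0.08],[-0.42,0,-0.17],[-0.68,0,-0.22],[-0.94,0,-0.25],[-1.2,0,-0.25],[-1.45,0,-0.22],[-1.7,0,-0.17],[-1.83,0,-0.14]], gripper=[0,0,0,0,0,0,0,0])

```text
time: 6.2
ee_pos: [0.5555, -0.0671, 0.1092]
tcp_rot: [179.8, 6.1, 158.9]
wrist_force: [-1.7, 0.9, 0.8]
opening: -0.0002
```

Run:
```python
from plan import *
p,R,o=cur();print(p,o['tcp_rot'],o['wrist_force'])
S=shot('scene');T=shot('top')
im=[]
for p,u,v in((S,275,205),(T,275,195)):
    i=cv2.cvtColor(p['image'],cv2.COLOR_RGB2BGR)[v-45:v+45,u-33:u+33];im.append(cv2.resize(i,None,fx=6,fy=6,interpolation=cv2.INTER_CUBIC))
cv2.imwrite('pics/c4.png',np.hstack(im))
A=np.arange(1.5,1.96,.05)
for a in A: print(round(a,2)); rows([legt(a,55+40*(a-.48)/1.42)])
```

```text
[ 0.55553305 -0.06706904  0.10922674] [179.75756324   6.08491409 158.85080875] [-1.73179876  0.8795807   0.83448671]
1.5
[0.004, -0.002, 0.002] [0.0, -0.0, -0.02]   dist 0.001
1.55
[0.004, 0.022, 0.002] [-0.13, -0.0, -0.03]   dist 0.005
1.6
[0.004, 0.047, 0.002] [-0.25, -0.0, -0.02]   dist 0.01
1.65
[0.004, 0.072, 0.002] [-0.38, -0.0, -0.01]   dist 0.015
1.7
[0.004, 0.096, 0.002] [-0.51, -0.0, 0.0]   dist 0.02
1.75
[0.004, 0.121, 0.002] [-0.63, -0.0, 0.03]   dist 0.025
1.8
[0.004, 0.145, 0.002] [-0.76, -0.0, 0.06]   dist 0.03
1.85
[0.004, 0.17, 0.002] [-0.88, -0.0, 0.09]   dist 0.035
1.9
[0.004, 0.195, 0.002] [-1.0, -0.0, 0.14]   dist 0.04
1.95
[0.004, 0.219, 0.002] [-1.11, -0.0, 0.19]   dist 0.045
```

View pics/c4.png

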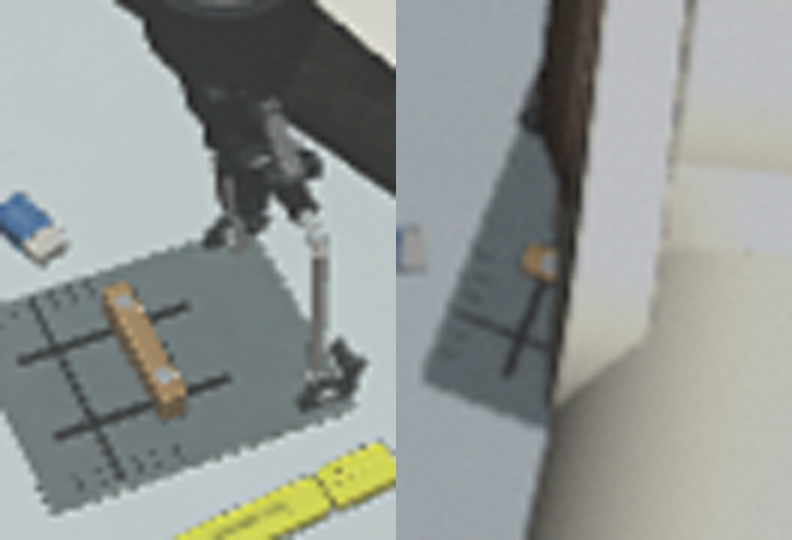

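Request:
step_arm(dr=[[0,0.022,0],[0,0.047,0],[0,0.072,0],[0,0.096,0],[0,0.121,0],[0,0.145,0],[0,0.155,0],[0,0.16,0]], xyz=[[-0.13,0,-0.03],[-0.25,0,-0.02],[-0.38,0,-0.01],[-0.51,0,0],[-0.63,0,0.03],[-0.75,0,0.06],[-0.8,0,0.07],[-0.83,0,0.08]], gripper=[0,0,0,0,0,0,0,0])

```text
time: 7.1
ee_pos: [0.5856, -0.0787, 0.1095]
tcp_rot: [179.8, -3.0, 158.9]
wrist_force: [-1.2, 0.1, 1.1]
opening: 0.0
```

Run:
```python
from plan import *
p,R,o=cur();print(p,o['tcp_rot'],o['wrist_force'])
for a in (1.85,1.9,1.95,2): rows([legt(a,55+40*(a-.48)/1.42)])
S=shot('scene');np.savez('s5.npz',**{k:S[k] for k in('image','R','t','camera_matrix')})
u0,v0=220,155
i=cv2.resize(cv2.cvtColor(S['image'],cv2.COLOR_RGB2BGR)[v0:v0+100,u0:u0+130],None,fx=6,fy=6,interpolation=cv2.INTER_CUBIC)
for a,c in((1.8,(0,255,0)),(1.9,(0,0,255))):
    b=bar(a)
    for y in(-.0485,):
        q=proj(S,W(s0[:3],[[b[0],y,b[2]],[.065,y,.017]]))
        q=((q-[u0,v0]+.5)*6-.5).astype(int); cv2.line(i,tuple(map(int,q[0])),tuple(map(int,q[1])),c,1)
cv2.imwrite('pics/c5.png',i)
```

```text
[ 0.58562834 -0.07865853  0.10952923] [179.7667179   -3.00405715 158.90929088] [-1.15927394  0.08529985  1.11225908]
[0.004, 0.01, 0.003] [-0.08, -0.0, 0.01]   dist 0.003
[0.004, 0.035, 0.003] [-0.2, -0.01, 0.03]   dist 0.008
[0.004, 0.059, 0.003] [-0.33, -0.01, 0.06]   dist 0.013
[0.004, 0.084, 0.003] [-0.45, -0.01, 0.1]   dist 0.018
```

View pics/c5.png

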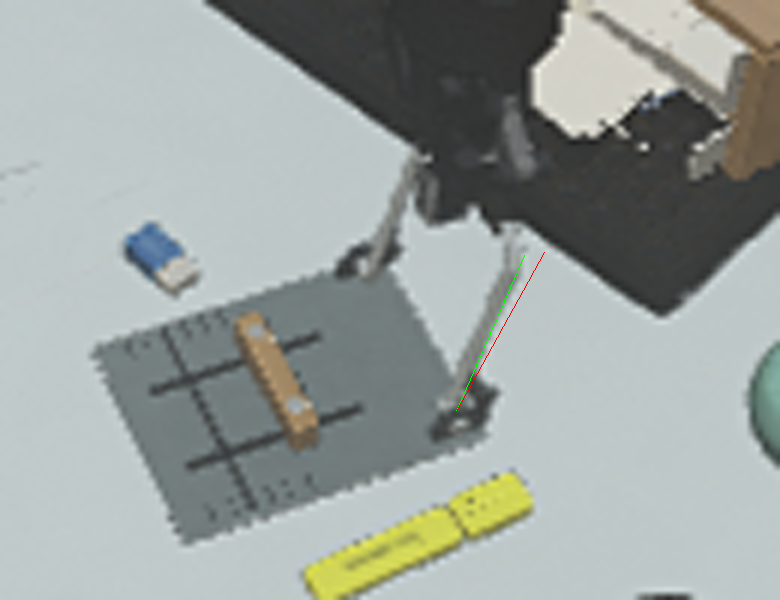

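Request:
step_arm(dr=[[0,0.01,0],[0,0.02,0],[0,0.025,0],[0,0.03,0],[0,0.035,0],[0,0.035,0],[0,0.035,0],[0,0.035,0]], xyz=[[-0.05,0,0],[-0.1,0,0.01],[-0.14,0,0.02],[-0.18,0,0.02],[-0.2,0,0.03],[-0.22,0,0.03],[-0.23,0,0.03],[-0.23,0,0.03]], gripper=[0,0,0,0,0,0,0,0])

```text
time: 7.95
ee_pos: [0.5942, -0.082, 0.108]
tcp_rot: [179.8, -5.0, 158.9]
wrist_force: [-3.7, 1.0, 1.6]
opening: 0.0002
```

```bash
cat > v.py <<'E'
import sys
from plan import *
p,R,o=cur();print(p,o['tcp_rot'],o['wrist_force'])
S=shot('scene')
u0,v0=220,155
i=cv2.resize(cv2.cvtColor(S['image'],cv2.COLOR_RGB2BGR)[v0:v0+100,u0:u0+130],None,fx=6,fy=6,interpolation=cv2.INTER_CUBIC)
for a,c in((1.8,(0,255,0)),(1.9,(0,0,255))):
    b=bar(a)
    for y in(-.0485,):
        q=proj(S,W(s0[:3],[[b[0],y,b[2]],[.065,y,.017]]))
        q=((q-[u0,v0]+.5)*6-.5).astype(int); cv2.line(i,tuple(map(int,q[0])),tuple(map(int,q[1])),c,1)
cv2.imwrite('pics/'+sys.argv[1],i)
for a in (1.9,1.95,2): rows([legt(a,55+40*(a-.48)/1.42)])
E
python3 v.py c6.png
```

```text
[ 0.59416383 -0.08196726  0.10795868] [179.75829072  -5.03830352 158.91314402] [-3.71421373  0.97337548  1.55291323]
[0.004, -0.001, 0.003] [0.03, -0.0, 0.01]   dist 0.001
[0.004, 0.024, 0.003] [-0.1, -0.0, 0.03]   dist 0.004
[0.004, 0.049, 0.003] [-0.22, -0.01, 0.06]   dist 0.009
```

View pics/c6.png

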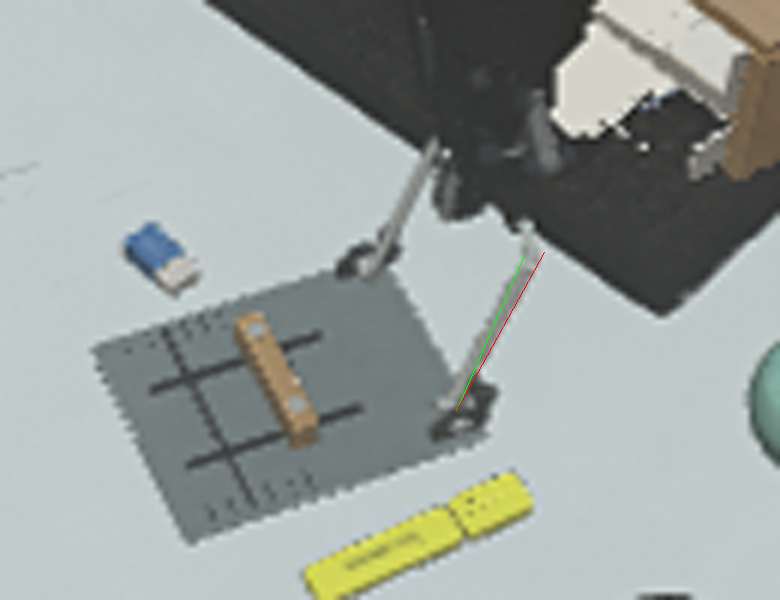

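Request:
step_arm(dr=[[0,0,0],[0,0,0],[0,0,0],[0,0,0],[0,0,0],[0,0,0],[0,0,0],[0,0,0]], xyz=[[-0.01,0,0],[-0.02,0,0],[-0.03,0,0.01],[-0.03,0,0.01],[-0.04,0,0.01],[-0.04,0,0.01],[-0.05,0,0.01],[-0.05,0,0.01]], gripper=[0,0,0,0,0,0,0,0])

```text
time: 8.8
ee_pos: [0.5963, -0.0828, 0.1075]
tcp_rot: [179.8, -5.0, 158.9]
wrist_force: [-3.3, 2.0, 0.7]
opening: 0.0001
```

```bash
python3 v.py c7.png
```

```text
[ 0.59627392 -0.08279917  0.10746152] [179.75696268  -5.00430349 158.90696842] [-3.27746385  1.97964001  0.65693349]
[0.004, -0.0, 0.003] [0.08, -0.01, 0.0]   dist 0.003
[0.004, 0.024, 0.003] [-0.04, -0.01, 0.03]   dist 0.002
[0.004, 0.049, 0.003] [-0.16, -0.01, 0.06]   dist 0.007
```

View pics/c7.png

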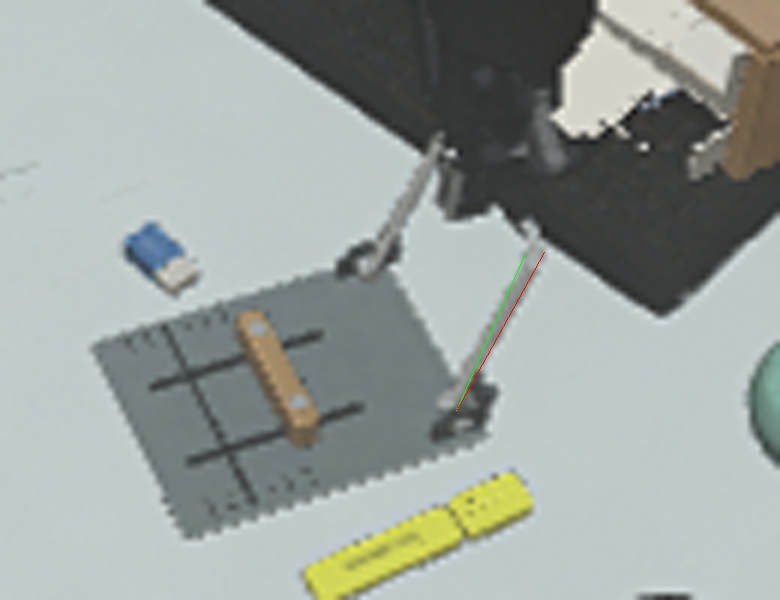

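```bash
cat > reg.py <<'E'
import cv2,numpy as np,sys
def crop(f): return cv2.cvtColor(cv2.imread(f),cv2.COLOR_BGR2GRAY).astype(np.float32)
def sh(a,b,x0,y0,x1,y1):
    M=np.eye(2,3,dtype=np.float32)
    cc,M=cv2.findTransformECC(a[y0:y1,x0:x1],b[y0:y1,x0:x1],M,cv2.MOTION_TRANSLATION,(3,200,1e-6),None,5)
    return np.round(M[:,2]/6,2),round(cc,3)
if __name__=='__main__':
    a=crop('pics/c5.png')
    for f in('c6','c7'):
        b=crop(f'pics/{f}.png')
        print(f,'stand',sh(a,b,70,290,340,570),'eraser',sh(a,b,100,200,220,310),'highl',sh(a,b,290,455,560,600))
E
python3 reg.py
```

```text
c6 stand (array([ 0.04, -0.15], dtype=float32), 0.989) eraser (array([-0., -0.], dtype=float32), 1.0) highl (array([ 0.  , -0.02], dtype=float32), 0.992)
c7 stand (array([ 0.15, -0.63], dtype=float32), 0.988) eraser (array([-0.03, -0.03], dtype=float32), 0.986) highl (array([-0.05, -0.06], dtype=float32), 0.96)
```

Run:
```python
from plan import *
rows([(.06,0,.105,93),(.024,0,.1,90)])
```

```text
[0.004, -0.035, 0.003] [0.61, -0.0, 0.12]   dist 0.025
[0.004, -0.087, 0.003] [1.5, -0.0, 0.32]   dist 0.061
```

Request:
step_arm(dr=[[0,0,0],[0,0,0],[0,-0.035,0],[0,-0.06,0],[0.004,-0.087,0.003],[0.004,-0.087,0.003],[0.004,-0.087,0.003],[0.004,-0.087,0.003]], xyz=[[0.1,0,0],[0.3,0,0],[0.6,0,0.12],[0.9,0,0.2],[1.2,0,0.3],[1.5,0,0.32],[1.5,0,0.32],[1.5,0,0.32]], gripper=[0,0,0,0,0,0,0,0])

```text
time: 9.65
ee_pos: [0.5398, -0.0608, 0.1005]
tcp_rot: [180.0, 0.0, 158.7]
wrist_force: [0.2, 0.7, -0.6]
opening: 0.0003
```

```bash
python3 v.py c8.png
python3 - <<'E'
from reg import *
a=crop('pics/c5.png');b=crop('pics/c8.png')
print(sh(a,b,70,290,340,570))
E
python3 -c "
from h import *
shot('top','t8.png')
im=cv2.imread('pics/t8.png')[145:245,220:350];cv2.imwrite('pics/t8c.png',cv2.resize(im,None,fx=6,fy=6,interpolation=cv2.INTER_CUBIC))"
```

```text
[ 0.53978304 -0.06083631  0.10048335] [1.79974810e+02 2.47872102e-02 1.58735683e+02] [ 0.17413468  0.68034714 -0.61398569]
[0.0, 0.088, 0.0] [-1.42, -0.0, -0.19]   dist 0.057
[0.0, 0.112, 0.0] [-1.54, -0.0, -0.15]   dist 0.062
[0.0, 0.137, 0.0] [-1.66, -0.0, -0.11]   dist 0.067
(array([0., 0.], dtype=float32), 1.0)
```

View pics/c8.png

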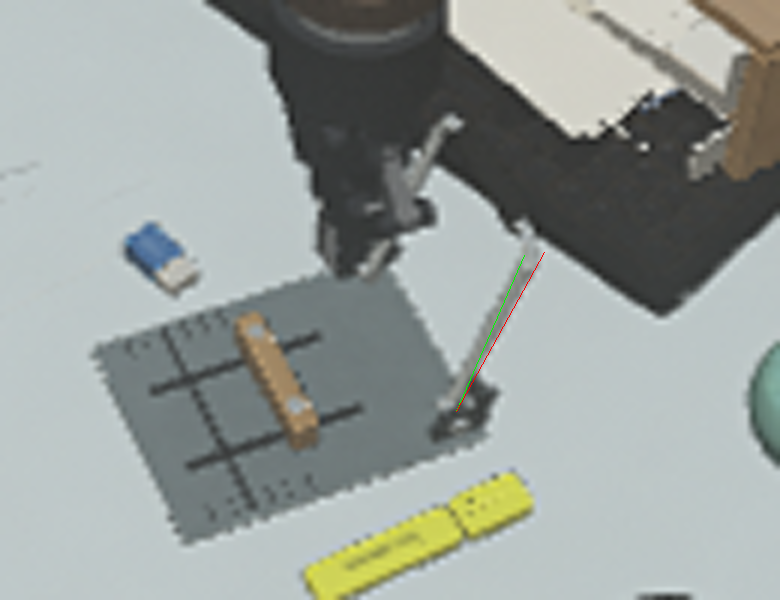

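View pics/t8c.png

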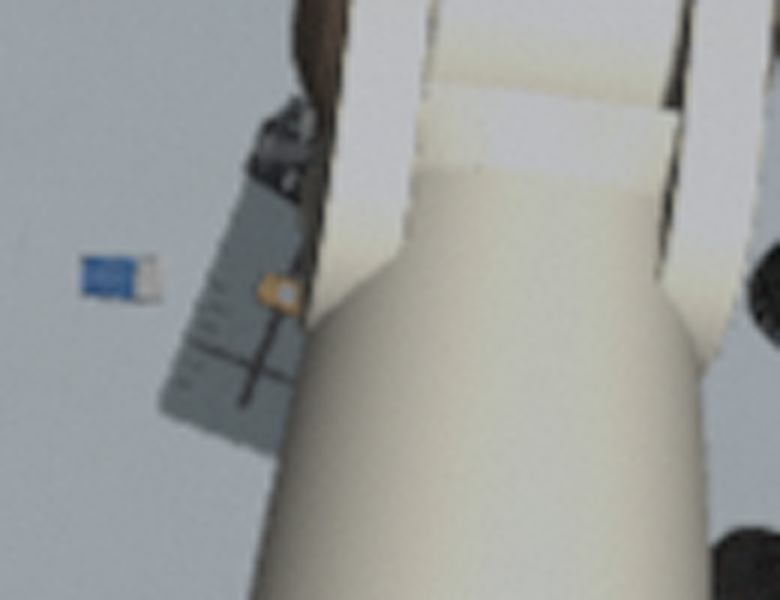

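Run:
```python
from plan import *
S=shot('scene')
g=cv2.cvtColor(S['image'],cv2.COLOR_RGB2GRAY).astype(float)
u0,v0=220,155
i=cv2.resize(cv2.cvtColor(S['image'],cv2.COLOR_RGB2BGR)[165:225,270:320],None,fx=10,fy=10,interpolation=cv2.INTER_CUBIC)
for a,c in((1.8,(0,255,0)),(1.9,(0,0,255))):
    b=bar(a)
    for y in(-.0485,.0485):
        q=proj(S,W(s0[:3],[[b[0],y,b[2]],[.065,y,.017]]))
        q=((q-[270,165]+.5)*10-.5).astype(int); print(a,y,q.tolist(),(q[1]-q[0])[0]/(q[1]-q[0])[1]); cv2.line(i,tuple(map(int,q[0])),tuple(map(int,q[1])),c,1)
cv2.imwrite('pics/c9.png',i)
```

```text
1.8 -0.0485 [[374, 325], [261, 585]] -0.4346153846153846
1.8 0.0485 [[219, 81], [120, 344]] -0.376425855513308
1.9 -0.0485 [[408, 321], [261, 585]] -0.5568181818181818
1.9 0.0485 [[252, 78], [120, 344]] -0.49624060150375937
```

View pics/c9.png

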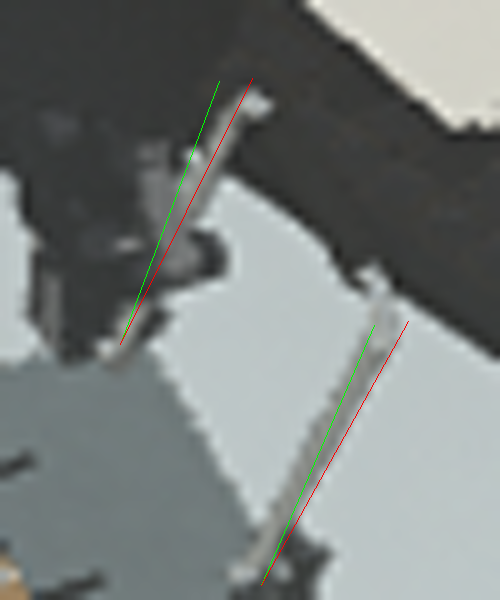

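```bash
cat > rect.py <<'E'
import sys
from plan import *
def rect(p,z,r=4):  # stand frame x -.09..+.09 -> columns, y .07..-.07 -> rows ; r px/mm
    xs=np.arange(-85,40,1/r)/1000; ys=np.arange(66,-66,-1/r)/1000
    X,Y=np.meshgrid(xs,ys); P=W(s0[:3],np.c_[X.ravel(),Y.ravel(),np.full(X.size,z)])
    uv=proj(p,P).astype(np.float32).reshape(*X.shape,2)
    return cv2.remap(p['image'],uv[...,0],uv[...,1],cv2.INTER_CUBIC),xs,ys
def measure(p):
    a,xs,ys=rect(p,.008); b,_,_=rect(p,.028)
    g=a.astype(float).mean(2)
    # line: rows with 40<|y|<57 excluding; centroid of darkness near -.043
    out={}
    for nm,lo,hi in(('L',.041,.055),('R',-.055,-.041),('M',-.015,.015)):
        m=(ys>lo)&(ys<hi); pr=g[m].mean(0); w=(xs>-.053)&(xs<-.033)
        d=np.clip(np.median(pr[w])-pr[w]-2,0,None); out['line'+nm]=round(1000*(d@xs[w])/d.sum(),2)
    wood=b[...,0].astype(float)-b[...,2]
    for nm,lo,hi in(('L',.012,.030),('R',-.030,-.012),('M',-.01,.01)):
        m=(ys>lo)&(ys<hi); pr=wood[m].mean(0); k=pr.max()/2; i=np.where(pr>k)[0]
        def x(i0,i1): return 1000*np.interp(k,sorted([pr[i0],pr[i1]]),[xs[i0],xs[i1]] if pr[i0]<pr[i1] else [xs[i1],xs[i0]])
        out['wood'+nm]=(round(x(i[0]-1,i[0]),2),round(x(i[-1],i[-1]+1),2))
    return out,a,b
if __name__=='__main__':
    S=shot('scene'); o,a,b=measure(S); print(o)
    cv2.imwrite('pics/'+sys.argv[1],cv2.cvtColor(cv2.resize(np.hstack([a,b]),(780,412)),cv2.COLOR_RGB2BGR))
E
python3 rect.py r1.png
```

```text
{'lineL': np.float64(-44.37), 'lineR': np.float64(-44.61), 'lineM': np.float64(-45.1), 'woodL': (np.float64(-17.98), np.float64(-3.08)), 'woodR': (np.float64(-18.35), np.float64(-2.96)), 'woodM': (np.float64(-17.58), np.float64(-3.1))}
```

View pics/r1.png

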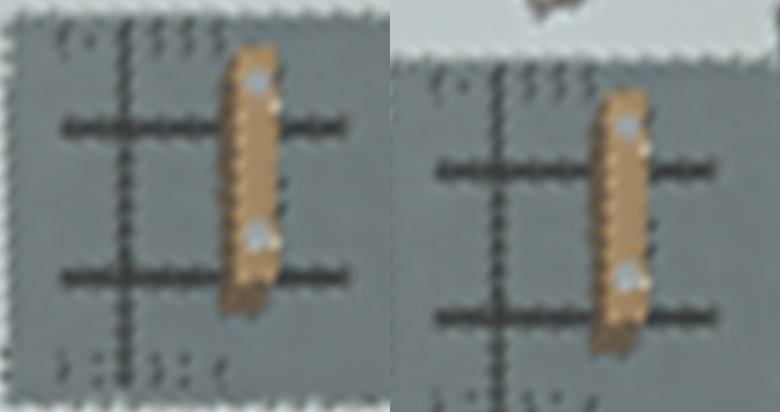

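Request:
step_arm(dr=[[0,0,0],[0,0,0],[0,0,0],[0,0,0],[0,0,0],[0,0,0],[0,0,0],[0,0,0]], xyz=[[0,0,0.4],[0,0,0.9],[0,0,1.4],[0,0,1.8],[0,0,2],[0,0,2.1],[0,0,2.17],[0,0,2.17]], gripper=[0,0,0,0,0,0,0,0])

```text
time: 10.65
ee_pos: [0.5397, -0.0608, 0.0135]
tcp_rot: [180.0, 0.0, 158.7]
wrist_force: [-0.8, -0.3, 0.3]
opening: -0.0003
```

```bash
python3 rect.py r2.png; python3 v.py c10.png
python3 - <<'E'
from plan import *
p,R,o=cur(); th=s0[2]; d=p[:2]-s0[:2]; print('stand xy',d@[np.cos(th),np.sin(th)],d@[-np.sin(th),np.cos(th)],p[2])
E
```

```text
{'lineL': np.float64(-44.35), 'lineR': np.float64(-44.58), 'lineM': np.float64(-45.1), 'woodL': (np.float64(-18.01), np.float64(-3.04)), 'woodR': (np.float64(-18.42), np.float64(-2.93)), 'woodM': (np.float64(-17.58), np.float64(-3.12))}
[ 0.53978758 -0.06083936  0.01371412] [1.79980995e+02 1.94453578e-02 1.58724215e+02] [ 0.13276028 -0.29194371  0.75892783]
[0.0, 0.088, 0.0] [-1.43, -0.0, -2.35]   dist 0.11
[0.0, 0.112, 0.0] [-1.55, -0.0, -2.31]   dist 0.111
[0.0, 0.137, 0.0] [-1.67, -0.0, -2.27]   dist 0.113
stand xy 0.024145442055844648 0.0001741029092412668 0.013813328904855492
```

View pics/r2.png

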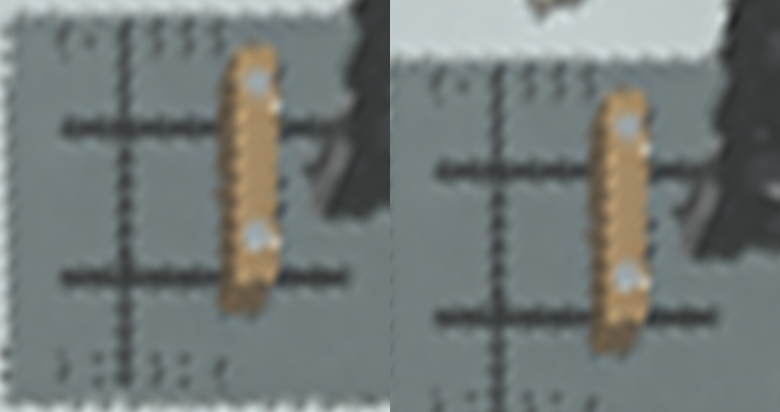

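View pics/c10.png

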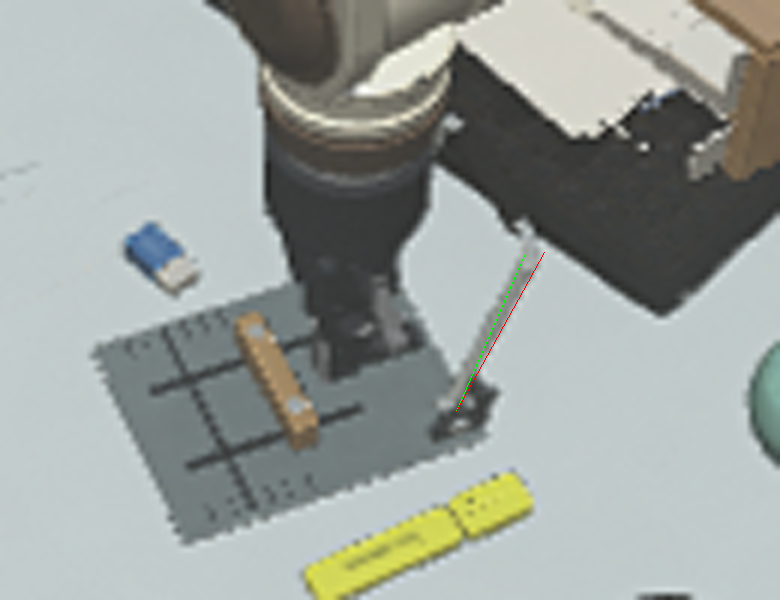

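Request:
step_arm(dr=[[0,0,0],[0,0,0],[0,0,0],[0,0,0],[0,0,0],[0,0,0],[0,0,0],[0,0,0]], xyz=[[0.12,0,0],[0.24,0,0],[0.32,0,0],[0.39,0,0],[0.46,0,0],[0.53,0,0],[0.6,0,0],[0.65,0,0]], gripper=[0,0,0,0,0,0,0,0])

```text
time: 11.55
ee_pos: [0.5152, -0.0513, 0.0133]
tcp_rot: [180.0, 0.0, 158.7]
wrist_force: [3.2, -1.8, 1.1]
opening: -0.0003
```

```bash
cat > m.py <<'E'
import sys,os
os.system('python3 rect.py '+sys.argv[1])
from plan import *
p,R,o=cur(); th=s0[2]; d=p[:2]-s0[:2]; print('stand xy',d@[np.cos(th),np.sin(th)],d@[-np.sin(th),np.cos(th)],p[2],o['wrist_force'])
E
python3 m.py r3.png; python3 v.py c11.png
python3 - <<'E'
from reg import *
a=crop('pics/c10.png');b=crop('pics/c11.png')
print(sh(a,b,70,290,200,570),sh(a,b,410,300,520,470))
E
```

```text
{'lineL': np.float64(-44.35), 'lineR': np.float64(-44.57), 'lineM': np.float64(-45.09), 'woodL': (np.float64(-31.8), np.float64(-16.12)), 'woodR': (np.float64(-32.06), np.float64(-16.42)), 'woodM': (np.float64(-31.05), np.float64(-16.41))}
stand xy -0.0024875489020650746 6.308776659529662e-05 0.013367931478543104 [ 1.52988128 -0.35953932  0.88941384]
[ 0.51496863 -0.05126938  0.01336793] [ 1.79991086e+02 -6.77474936e-03  1.58726811e+02] [ 1.52988128 -0.35953932  0.88941384]
[0.0, 0.087, 0.0] [-2.1, -0.0, -2.36]   dist 0.126
[0.0, 0.111, 0.0] [-2.22, -0.0, -2.33]   dist 0.129
[0.0, 0.136, 0.0] [-2.33, -0.0, -2.29]   dist 0.131
(array([ 0., -0.], dtype=float32), 1.0) (array([ 0.01, -0.  ], dtype=float32), 0.99)
```

View pics/r3.png

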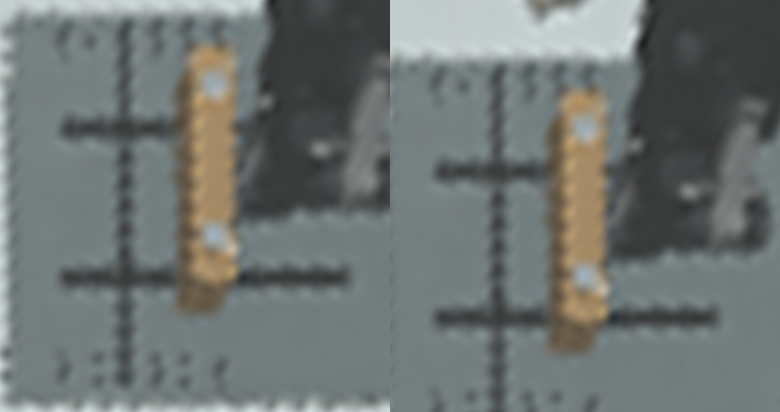

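Request:
step_arm(dr=[[0,0,0],[0,0,0],[0,0,0],[0,0,0],[0,0,0],[0,0,0],[0,0,0],[0,0,0]], xyz=[[0.04,0,0],[0.08,0,0],[0.12,0,0],[0.16,0,0],[0.2,0,0],[0.24,0,0],[0.25,0,0],[0.25,0,0]], gripper=[0,0,0,0,0,0,0,0])

```text
time: 12.45
ee_pos: [0.5057, -0.0477, 0.0132]
tcp_rot: [180.0, -0.0, 158.7]
wrist_force: [0.8, -1.8, 1.8]
opening: -0.0002
```

```bash
python3 m.py r4.png
python3 - <<'E'
from rect import *
S=shot('scene');a,xs,ys=rect(S,.008)
cv2.imwrite('pics/r4b.png',cv2.cvtColor(cv2.resize(a[:, (xs>-.06)&(xs<-.01)],(600,600*132//150),interpolation=cv2.INTER_CUBIC),cv2.COLOR_RGB2BGR))
w=a[...,0].astype(float)-a[...,2]
for lo,hi in((.013,.03),(-.01,.01),(-.025,-.012),(-.036,-.026)):
    m=(ys>lo)&(ys<hi);pr=w[m].mean(0);k=(xs>-.05)&(xs<-.018)
    print(lo,[(round(1000*x),int(v)) for x,v in zip(xs[k][::4],pr[k][::4])])
E
```

```text
{'lineL': np.float64(-43.47), 'lineR': np.float64(-44.61), 'lineM': np.float64(-41.47), 'woodL': (np.float64(-41.47), np.float64(-26.8)), 'woodR': (np.float64(-41.67), np.float64(-26.43)), 'woodM': (np.float64(-41.35), np.float64(-26.43))}
stand xy -0.01240133682577482 7.628629250760472e-05 0.013102803669820764 [ 2.55590282 -1.68723799  2.19108922]
0.013 [(-50, -8), (-49, -8), (-48, -7), (-47, -5), (-46, -4), (-45, -5), (-44, -6), (-43, -7), (-42, -9), (-41, -8), (-40, -3), (-39, 5), (-38, 16), (-37, 25), (-36, 31), (-35, 38), (-34, 46), (-33, 55), (-32, 62), (-31, 64), (-30, 63), (-29, 61), (-28, 61), (-27, 61), (-26, 61), (-25, 61), (-24, 60), (-23, 56), (-22, 47), (-21, 34), (-20, 18), (-19, 4)]
-0.01 [(-50, -11), (-49, -10), (-48, -8), (-47, -6), (-46, -5), (-45, -5), (-44, -7), (-43, -10), (-42, -11), (-41, -10), (-40, -5), (-39, 5), (-38, 16), (-37, 25), (-36, 30), (-35, 36), (-34, 45), (-33, 54), (-32, 59), (-31, 57), (-30, 52), (-29, 46), (-28, 42), (-27, 41), (-26, 42), (-25, 45), (-24, 49), (-23, 52), (-22, 50), (-21, 40), (-20, 23), (-19, 5)]
-0.025 [(-50, -8), (-49, -8), (-48, -7), (-47, -5), (-46, -3), (-45, -3), (-44, -4), (-43, -7), (-42, -8), (-41, -7), (-40, -1), (-39, 6), (-38, 16), (-37, 23), (-36, 28), (-35, 35), (-34, 44), (-33, 54), (-32, 61), (-31, 60), (-30, 56), (-29, 52), (-28, 49), (-27, 48), (-26, 49), (-25, 52), (-24, 54), (-23, 51), (-22, 43), (-21, 29), (-20, 12), (-19, -2)]
-0.036 [(-50, -10), (-49, -9), (-48, -8), (-47, -7), (-46, -5), (-45, -5), (-44, -7), (-43, -9), (-42, -10), (-41, -9), (-40, -4), (-39, 3), (-38, 12), (-37, 20), (-36, 26), (-35, 28), (-34, 28), (-33, 26), (-32, 25), (-31, 24), (-30, 24), (-29, 23), (-28, 22), (-27, 21), (-26, 18), (-25, 14), (-24, 7), (-23, 0), (-22, -6), (-21, -11), (-20, -12), (-19, -12)]
```

View pics/r4b.png

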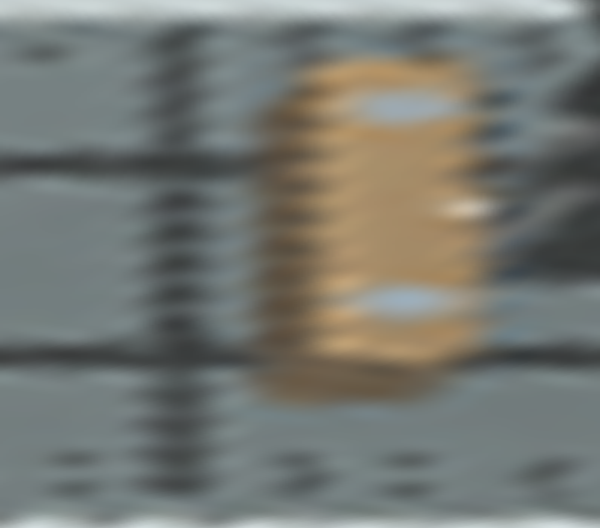

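Run:
```python
from rect import *
T=shot('top'); 
i=cv2.cvtColor(cv2.imread('pics/top0.png'),cv2.COLOR_BGR2RGB); T=dict(T);T['image']=i
o,a,b=measure(T);print(o)
S=dict(shot('scene'));S['image']=cv2.cvtColor(cv2.imread('pics/scene0.png'),cv2.COLOR_BGR2RGB)
o2,a2,b2=measure(S);print(o2)
xs=np.arange(-85,40,.25)/1000; ys=np.arange(66,-66,-.25)/1000
g=a.astype(float).mean(2)
for lo,hi in((.05,.057),(.041,.048),(-.048,-.041),(-.057,-.05)):
    m=(ys>lo)&(ys<hi);k=(xs>-.054)&(xs<-.034);print(lo,[(round(1000*x),int(v)) for x,v in zip(xs[k][::4],g[m].mean(0)[k][::4])])
cv2.imwrite('pics/r5.png',cv2.cvtColor(cv2.resize(np.hstack([a,b]),(780,412)),cv2.COLOR_RGB2BGR))
```

```text
{'lineL': np.float64(-42.46), 'lineR': np.float64(-42.5), 'lineM': np.float64(-41.29), 'woodL': (np.float64(-14.36), np.float64(0.47)), 'woodR': (np.float64(-14.18), np.float64(0.35)), 'woodM': (np.float64(-13.75), np.float64(0.0))}
{'lineL': np.float64(-44.36), 'lineR': np.float64(-44.6), 'lineM': np.float64(-45.1), 'woodL': (np.float64(-15.83), np.float64(-2.78)), 'woodR': (np.float64(-15.02), np.float64(-3.1)), 'woodM': (np.float64(-15.47), np.float64(-3.1))}
0.05 [(-54, 92), (-53, 92), (-52, 92), (-51, 94), (-50, 97), (-49, 100), (-48, 102), (-47, 100), (-46, 95), (-45, 88), (-44, 81), (-43, 78), (-42, 78), (-41, 83), (-40, 89), (-39, 95), (-38, 98), (-37, 98), (-36, 96), (-35, 92)]
0.041 [(-54, 98), (-53, 98), (-52, 98), (-51, 98), (-50, 99), (-49, 100), (-48, 99), (-47, 96), (-46, 90), (-45, 82), (-44, 75), (-43, 70), (-42, 71), (-41, 77), (-40, 85), (-39, 93), (-38, 98), (-37, 100), (-36, 100), (-35, 99)]
-0.048 [(-54, 96), (-53, 96), (-52, 97), (-51, 98), (-50, 99), (-49, 99), (-48, 97), (-47, 93), (-46, 87), (-45, 79), (-44, 72), (-43, 70), (-42, 72), (-41, 78), (-40, 86), (-39, 92), (-38, 97), (-37, 98), (-36, 98), (-35, 97)]
-0.057 [(-54, 89), (-53, 87), (-52, 87), (-51, 89), (-50, 92), (-49, 94), (-48, 96), (-47, 95), (-46, 91), (-45, 85), (-44, 79), (-43, 76), (-42, 77), (-41, 81), (-40, 87), (-39, 92), (-38, 95), (-37, 96), (-36, 94), (-35, 91)]
```

View pics/r5.png

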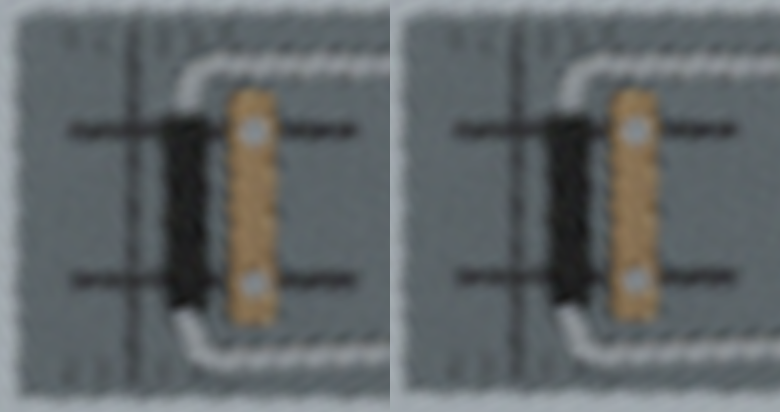

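Request:
step_arm(dr=[[0,0,0],[0,0,0],[0,0,0],[0,0,0],[0,0,0],[0,0,0],[0,0,0],[0,0,0]], xyz=[[0.03,0,0],[0.06,0,0],[0.08,0,0],[0.1,0,0],[0.1,0,0],[0.1,0,0],[0.1,0,0],[0.1,0,0]], gripper=[0,0,0,0,0,0,0,0])

```text
time: 13.45
ee_pos: [0.5019, -0.0462, 0.0131]
tcp_rot: [180.0, -0.1, 158.7]
wrist_force: [1.3, -0.1, 0.2]
opening: 0.0
```

```bash
python3 m.py r6.png
```

```text
{'lineL': np.float64(-45.19), 'lineR': np.float64(-44.55), 'lineM': np.float64(-43.28), 'woodL': (np.float64(-45.47), np.float64(-31.08)), 'woodR': (np.float64(-45.84), np.float64(-30.26)), 'woodM': (np.float64(-45.45), np.float64(-30.6))}
stand xy -0.0164488739714321 7.425313436317622e-05 0.013082816380642806 [-0.26102482 -0.42608828  0.1683283 ]
```

Request:
step_arm(dr=[[0,0,0],[0,0,0],[0,0,0],[0,0,0],[0,0,0],[0,0,0],[0,0,0],[0,0,0]], xyz=[[-0.1,0,0],[-0.3,0,0],[-0.3,0,-0.8],[-0.3,0,-1.8],[-0.3,0,-2.8],[-0.3,1,-3],[-0.3,2,-3],[-0.3,3,-3]], gripper=[0,0,0,0,0,0,0,0])

```text
time: 14.3
ee_pos: [0.5581, 0.0621, 0.1338]
tcp_rot: [180.0, 0.0, 158.7]
wrist_force: [0.1, -0.4, 0.3]
opening: -0.0003
```

Request:
step_arm(dr=[[0,0,0],[0,0,0],[0,0,0],[0,0,0],[0,0,0],[0,0,0],[0,0,0],[0,0,0]], xyz=[[0,0.8,0],[0,1.6,0],[0,2.4,0],[0,3.2,0],[0,3.5,0],[0,3.5,0],[0,3.5,0],[0,3.5,0]], gripper=[0,0,0,0,0,0,0,0])

```text
time: 15.1
ee_pos: [0.6076, 0.1904, 0.1333]
tcp_rot: [-180.0, -0.0, 158.7]
wrist_force: [0.2, -0.3, -1.2]
opening: -0.0002
```

Run:
```python
from rect import *
p,R,o=cur();print(p,o['time'])
for n in('top','scene'):
    P=shot(n,n+'7.png');o,a,b=measure(P);print(n,o)
    cv2.imwrite(f'pics/r7{n}.png',cv2.cvtColor(cv2.resize(np.hstack([a,b]),(780,412)),cv2.COLOR_RGB2BGR))
```

```text
[0.60755407 0.19037455 0.13333391] 15.1
top {'lineL': np.float64(-42.45), 'lineR': np.float64(-42.43), 'lineM': np.float64(-41.95), 'woodL': (np.float64(-42.3), np.float64(-27.2)), 'woodR': (np.float64(-42.1), np.float64(-26.86)), 'woodM': (np.float64(-41.65), np.float64(-27.34))}
scene {'lineL': np.float64(-45.2), 'lineR': np.float64(-44.62), 'lineM': np.float64(-43.27), 'woodL': (np.float64(-45.4), np.float64(-31.06)), 'woodR': (np.float64(-45.71), np.float64(-30.32)), 'woodM': (np.float64(-45.3), np.float64(-30.73))}
```

View pics/r7top.png

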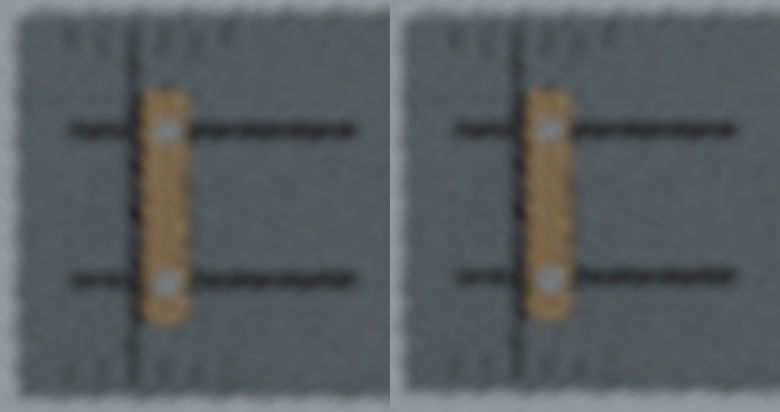

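View pics/r7scene.png

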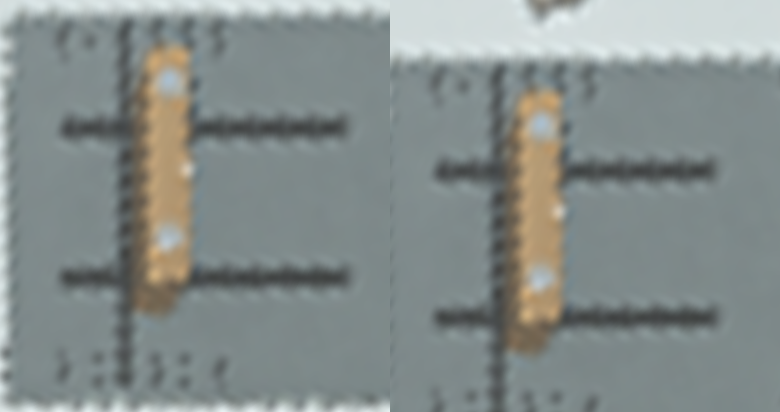

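Run:
```python
from plan import *
rows([(.0,0,.133,90),(0,0,.0131,90),(-.013,0,.0131,90),(-.0172,0,.0131,90)])
```

```text
[0.0, -0.0, -0.001] [-0.1, -6.47, 0.01]   dist 0.259
[0.0, -0.0, -0.001] [-0.11, -6.48, 3.01]   dist 0.286
[0.0, -0.0, -0.001] [0.22, -6.48, 3.01]   dist 0.286
[0.0, -0.0, -0.001] [0.32, -6.48, 3.01]   dist 0.286
```

Request:
step_arm(dr=[[0,0,0],[0,0,0],[0,0,0],[0,0,0],[0,0,0],[0,0,0],[0,0,0],[0,0,0]], xyz=[[-0.1,-1,0],[-0.1,-2,0],[-0.1,-3,0],[-0.1,-4,0],[-0.1,-5,0],[-0.1,-6,0],[-0.1,-6.48,0],[-0.1,-6.48,0]], gripper=[0,0,0,0,0,0,0,0])

```text
time: 16.0
ee_pos: [0.5163, -0.0539, 0.1338]
tcp_rot: [180.0, 0.0, 158.5]
wrist_force: [0.5, -0.2, -0.5]
opening: 0.0003
```

Run:
```python
from plan import *
print(cur()[0])
rows([(0,0,.0131,90),(-.013,0,.0131,90),(-.0172,0,.0131,90)])
```

```text
[ 0.51630857 -0.05392294  0.13377615]
[0.0, 0.001, -0.004] [-0.0, 0.05, 3.02]   dist 0.121
[0.0, 0.001, -0.004] [0.32, 0.05, 3.02]   dist 0.121
[0.0, 0.001, -0.004] [0.43, 0.05, 3.02]   dist 0.122
```

Request:
step_arm(dr=[[0,0,0],[0,0,0],[0,0,0],[0,0,0],[0,0,0],[0,0,0],[0,0,0],[0,0,0]], xyz=[[0,0,0.5],[0,0,1.2],[0,0,1.9],[0,0,2.5],[0,0,2.8],[0,0,2.95],[0,0,3],[0,0,3]], gripper=[0,0,0,0,0,0,0,0])

```text
time: 16.8
ee_pos: [0.5179, -0.0513, 0.014]
tcp_rot: [180.0, 0.0, 158.7]
wrist_force: [-0.1, -0.5, 0.7]
opening: 0.0001
```

Run:
```python
from plan import *
print(cur()[0],cur()[2]['wrist_force'])
rows([(0,0,.0131,90),(-.013,0,.0131,90),(-.0172,0,.0131,90)])
```

```text
[ 0.51789074 -0.05130418  0.01399392] [-0.1482067  -0.50157341  0.71439683]
[0.0, 0.001, 0.0] [0.01, -0.03, 0.02]   dist 0.001
[0.0, 0.001, 0.0] [0.33, -0.03, 0.02]   dist 0.013
[0.0, 0.001, 0.0] [0.44, -0.03, 0.02]   dist 0.018
```

Request:
step_arm(dr=[[0,0,0],[0,0,0],[0,0,0],[0,0,0],[0,0,0],[0,0,0],[0,0,0],[0,0,0]], xyz=[[0.12,0,0.02],[0.24,0,0.02],[0.34,0,0.02],[0.39,0,0.02],[0.42,0,0.02],[0.435,0,0.02],[0.435,0,0.02],[0.435,0,0.02]], gripper=[0,0,0,0,0,0,0,0])

```text
time: 17.6
ee_pos: [0.5015, -0.0451, 0.0126]
tcp_rot: [180.0, 0.0, 158.7]
wrist_force: [2.5, -1.8, 2.1]
opening: 0.0001
```

```bash
python3 m.py r8.png
```

```text
{'lineL': np.float64(-45.1), 'lineR': np.float64(-44.57), 'lineM': np.float64(-43.67), 'woodL': (np.float64(-45.91), np.float64(-31.09)), 'woodR': (np.float64(-46.28), np.float64(-31.55)), 'woodM': (np.float64(-45.86), np.float64(-31.28))}
stand xy -0.017232939455479882 0.0008779223836300621 0.012643484530686686 [ 3.1154867  -1.72639716  2.10755454]
```

Request:
step_arm(dr=[[0,0,0],[0,0,0],[0,0,0],[0,0,0],[0,0,0],[0,0,0],[0,0,0],[0,0,0]], xyz=[[-0.1,0,0],[-0.35,0,0],[-0.4,0,-0.8],[-0.4,0,-1.8],[-0.4,0,-2.8],[-0.4,1,-3],[-0.4,2,-3],[-0.4,3,-3]], gripper=[0,0,0,0,0,0,0,0])

```text
time: 18.45
ee_pos: [0.5607, 0.062, 0.1327]
tcp_rot: [180.0, 0.0, 158.7]
wrist_force: [0.2, -0.6, 0.4]
opening: -0.0001
```

Request:
step_arm(dr=[[0,0,0],[0,0,0],[0,0,0],[0,0,0],[0,0,0],[0,0,0],[0,0,0],[0,0,0]], xyz=[[0,0.8,0],[0,1.6,0],[0,2.4,0],[0,3.2,0],[0,3.5,0],[0,3.5,0],[0,3.5,0],[0,3.5,0]], gripper=[0,0,0,0,0,0,0,0])

```text
time: 19.25
ee_pos: [0.6103, 0.1902, 0.1325]
tcp_rot: [-180.0, -0.0, 158.7]
wrist_force: [-0.2, 1.1, -0.4]
opening: 0.0002
```

Run:
```python
from rect import *
p,R,o=cur();print(p,o['time'])
ims=[]
for n,u0,v0 in(('top',220,145),('scene',220,155)):
    P=shot(n,n+'9.png');o,a,b=measure(P);print(n,o)
    ims.append(cv2.resize(cv2.cvtColor(P['image'],cv2.COLOR_RGB2BGR)[v0:v0+80,u0:u0+80],None,fx=5,fy=5,interpolation=cv2.INTER_CUBIC))
cv2.imwrite('pics/f.png',np.hstack(ims))
# stand/objects displacement vs start
for n,bx in(('top',{'stand':(245,200,290,232),'eraser':(230,185,250,200),'hl':(300,178,325,225),'mouse':(330,230,360,275)}),('scene',{'eraser':(238,187,258,208),'hl':(268,230,312,260),'mouse':(255,280,300,320),'apple':(343,205,375,240)})):
    A=cv2.imread(f'pics/{n}0.png',0).astype(np.float32);B=cv2.imread(f'pics/{n}9.png',0).astype(np.float32)
    for k,(x0,y0,x1,y1) in bx.items():
        cc,M=cv2.findTransformECC(A[y0:y1,x0:x1],B[y0:y1,x0:x1],np.eye(2,3,dtype=np.float32),cv2.MOTION_TRANSLATION,(3,200,1e-6),None,3)
        print(n,k,np.round(M[:,2],2),round(cc,3))
```

```text
[0.61026423 0.19021739 0.13248906] 19.25
top {'lineL': np.float64(-42.37), 'lineR': np.float64(-42.51), 'lineM': np.float64(-42.39), 'woodL': (np.float64(-43.12), np.float64(-27.79)), 'woodR': (np.float64(-42.89), np.float64(-28.08)), 'woodM': (np.float64(-42.51), np.float64(-28.32))}
scene {'lineL': np.float64(-45.04), 'lineR': np.float64(-44.61), 'lineM': np.float64(-43.68), 'woodL': (np.float64(-45.83), np.float64(-31.07)), 'woodR': (np.float64(-46.21), np.float64(-31.61)), 'woodM': (np.float64(-45.82), np.float64(-31.54))}
top stand [ 0.09 -0.02] 0.891
top eraser [-0.    0.03] 1.0
top hl [ 0.02 -0.02] 0.999
top mouse [-0. -0.] 1.0
scene eraser [0.09 0.5 ] 0.608
scene hl [ 0.   -0.01] 1.0
scene mouse [-0.  0.] 1.0
scene apple [-0.01  0.01] 1.0
```

View pics/f.png

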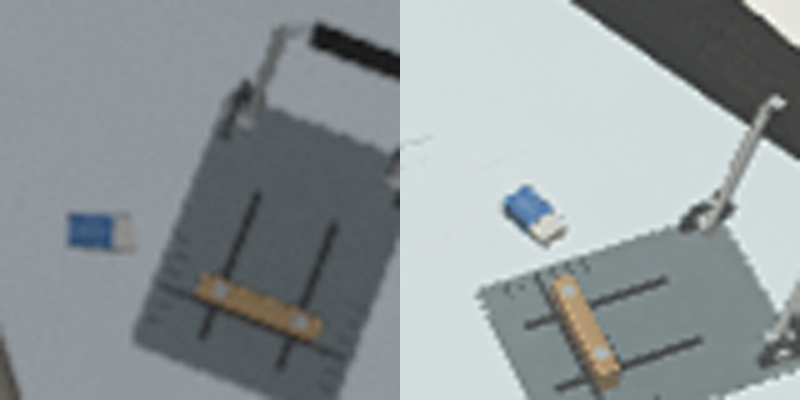

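Run:
```python
from plan import *
T=shot('top');S=shot('scene')
out=[]
for P,u0,v0 in((T,260,135),(S,275,160)):
    i=cv2.resize(cv2.cvtColor(P['image'],cv2.COLOR_RGB2BGR)[v0:v0+60,u0:u0+60],None,fx=6,fy=6,interpolation=cv2.INTER_CUBIC)
    for a,c in((1.8,(0,255,0)),(1.9,(0,0,255))):
        b=bar(a);q=proj(P,W(s0[:3],[[.065,.0485,.017],[b[0],.0485,b[2]],[b[0],-.0485,b[2]],[.065,-.0485,.017]]))
        q=((q-[u0,v0]+.5)*6-.5).astype(np.int32);cv2.polylines(i,[q.reshape(-1,1,2)],False,c,1)
    out.append(i)
cv2.imwrite('pics/leg.png',np.hstack(out))
```

```text
(no output)
```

View pics/leg.png

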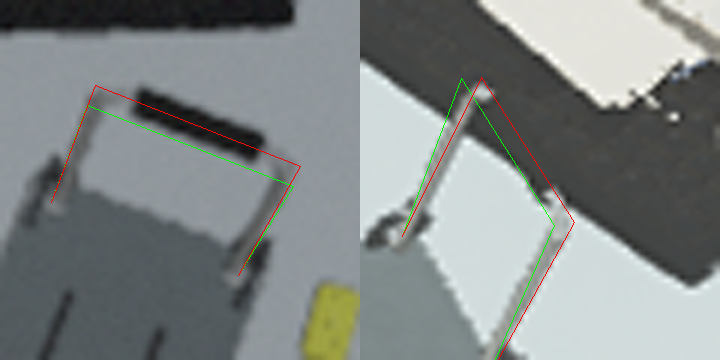

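```bash
python3 -c "
from h import *
print(bot.job_done())"
```

```text
the job is handed in; nothing more can be done
None
```

The stand is set up and the job is handed in at about 19 s of the 51 s allowed. The leg is back against its stop, and the ledge's front edge is on the long line. I pushed with the closed fingers throughout, leg first and then ledge, and retracted clear of the stand before handing in.

- **Leg:** in the last top picture the cross bar lies on the outline drawn for 1.90 rad. While I pressed it against the stop, the base shifted by about 0.6 px, then returned exactly when I let go.
- **Ledge:** it moved about 28 mm in several small pushes, the last one 0.8 mm. The top camera puts the front edge within about 0.1 mm of the middle of the line.
- **Where the checks disagreed:** the scene camera put the upper edge about 0.8 mm past the middle. The lower front edge last measured 5.9 mm short in that camera, before the last 4.8 mm of pushing, so about 1 mm short by the end. Both are within the line's 3 mm width, about the size of one pixel.
- **Surroundings:** comparing start and end pictures, the highlighter, mouse and apple moved at most 0.02 px, and the stand about 0.1 px. The eraser shows no movement in the top view. It showed 0.5 px in the scene view, but that match was poor because the leg originally overlapped it. I did not compare the calculator or glasses case this way; the arm did not touch or come near either of them.

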